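# Make the gauging laser safe at its guarded toggle, then gauge two sleeves

## Task

Make the gauging laser safe: lift the hinged cover on the grey interlock box well open, throw the toggle under it fully over to its other side, and close the cover fully again. Only then take the two sleeves and try them on the gauge pin: leave the one that goes over the pin fully down on its base, and sort the one that does not fit into the nearer of the two blue parts bins. Leave the other things on the bench where they are.

Things in the scene. Friction and masses are not known exactly. Their poses are not given: they have to be found in the camera images.
- interlock_box: grey box 100 x 100 x 36 mm fixed to the bench, aluminium panel on top at 36 mm. Origin: centre of its underside; x points from the tongue end to the hinge end (roughly away from the robot), y to its left, z up.
- cover (a joint): hinged dark steel guard cover on the box, rad: 0 shut, grows as its front (robot side) end swings up and over away from the robot, stop at 2.0. The hinge line runs along the box's y; hinge friction about 0.05 N m, so the cover stays where it is left. The shut cover is a channel 46 mm wide (box y), 64 mm long, its top 38 mm above the panel, open below.
- cover_hinge (a point): point on the hinge line in the middle of the cover's width: 42 mm from the box's centre along +x, 48 mm above the box's underside.
- cover_tongue (a point): grip point on the bright steel tongue at the cover's front end, moving with it. Shut: 83 mm from the hinge along box -x and 18 mm above it (66 mm above the bench, 30 mm above the panel). The tongue is 10 mm wide along box y, 12 mm high, and reaches from 19 mm behind to 12 mm in front of this point; pinched across box y it can turn between the finger pads as the cover swings.
- toggle (a joint): steel toggle lever under the cover, rad: pivots at panel height about the box's x axis, 4 mm from the box's centre along +x. It starts leaning to the box's left (+y), about -0.42 to -0.32 (laser live); safe is fully over to the right (-y), stop at +0.42. Friction about 0.04 N m; it stays where it is left. It does not touch the cover.
- toggle_tip (a point): tip of the toggle lever, 28 mm from its pivot; the lever is 6 mm thick at the foot and 9 mm near the tip.
- gauge_stand: steel plate fixed to the bench with an upright gauge pin. Origin: on the pin's axis, at the underside. Plate 60 mm along its y, from 33 mm before to 61 mm behind the pin along its x, 15 mm thick. A low emitter block 16 mm above the plate stands behind the pin, from 41 to 59 mm along +x, 40 mm wide.
- pin_foot (a point): foot of the pin: on its axis, on the top face of the plate (15 mm above the bench). The pin is 16 mm in diameter and 44 mm tall, the last 9 mm tapering to 8 mm.
- sleeve_1: plain aluminium sleeve (short tube), outside 32 mm diameter, 34 mm tall, 60 g (may vary), standing upright on the bench. Origin: centre of its underside, z up its axis. The two sleeves are alike outside; one has a 20.5 mm bore and slides down the pin, the other a 13 mm bore and catches on the pin's tip. Which is which is not told: try them.
- sleeve_2: plain aluminium sleeve (short tube), outside 32 mm diameter, 34 mm tall, 60 g (may vary), standing upright on the bench. Origin: centre of its underside, z up its axis. The two sleeves are alike outside; one has a 20.5 mm bore and slides down the pin, the other a 13 mm bore and catches on the pin's tip. Which is which is not told: try them.
- sleeve_1_mid (a point): middle of sleeve_1, 17 mm up its axis.
- sleeve_2_mid (a point): middle of sleeve_2, 17 mm up its axis.
- bin: blue open parts bin fixed to the bench, to the right of the gauge stand near the sleeves (not the one far back on the bench). 140 mm (its x) by 100 mm (its y), 3 mm floor and walls, 50 mm high, the wall at its -x end only 28 mm. Origin: centre of the underside.
- dial_indicator: bystander: dial indicator, 118 x 58 x 25 mm, lying left of the box; origin under its centre.
- tweezers: bystander: steel tweezers, 12 x 117 x 8 mm, lying near the front edge; origin under their centre.
- spindle: bystander: small white moulded spindle part, 24 x 24 x 27 mm, standing to the right of the bin; origin under its centre.
- usb_stick: bystander: USB stick, 18 x 50 x 8 mm, near the front edge; origin under its centre.
Things that resemble listed ones, but are neither listed nor needed, are in the scene too. What is shaped like the sleeve_1 but green or purple is not meant.

How it is judged:
On the way, in this order (a step that is already met when the one before it is completed fails the run):
1. the cover is lifted well open (over 1.2 rad), the toggle still live (value of joint cover above 1.2 rad and value of joint toggle below 0 rad), for 0.1 s.
2. the toggle is fully over on its safe side (over 0.33 rad) under the open cover (value of joint toggle above 0.33 rad and value of joint cover above 1 rad), for 0.1 s.
3. the cover is shut again (below 0.06 rad), the toggle still safe (value of joint toggle above 0.33 rad and value of joint cover below 0.06 rad), for 0.2 s.
4. the sleeve that fits stands fully down on the pin and the tight one is in the bin (all of step 3 and horizontal distance between sleeve_1 and pin_foot below 0.006 m and z of sleeve_1 in the frame of pin_foot below 0.004 m and angle between sleeve_1's own z axis and vertical below 0.1 rad and x of sleeve_2_mid in the frame of bin between -0.062 and 0.062 m and y of sleeve_2_mid in the frame of bin between -0.042 and 0.042 m and z of sleeve_2_mid in the frame of bin below 0.035 m and linear speed of each of sleeve_1, sleeve_2 below 0.02 m/s), for 0.2 s.
At the end, for the whole second after the job is handed in: Cover shut (below 0.06 rad) with the toggle on its safe side (above 0.33 rad); the sleeve with the wide bore upright over the pin, its underside within 4 mm of the plate and 6 mm of the pin's axis; the tight sleeve inside the blue bin (its middle within the walls and below 35 mm); both at rest (all of step 4); the robot touches nothing.
It fails at once if a sleeve is moved (over 15 mm) before the toggle is safe and the cover shut (distance of any of sleeve_1, sleeve_2 from where it was at the start of the episode above 0.015 m and (value of joint toggle below 0.25 rad or value of joint cover above 0.12 rad)).
It fails at once if another thing on the bench is moved more than 30 mm (distance of any of dial_indicator, tweezers, spindle, usb_stick from where it was at the start of the episode above 0.03 m).
It also fails if it takes over 72 s, if anything falls off the work surface, if the arm or the gripper's body presses on something with over 40 N, if the wrist force passes 120 N, or if a joint passes its speed limit or range.

## Robot

A 6-joint arm with a two-finger parallel gripper is mounted at the origin on a cart in front of the work surface, level with it; the furniture and walls round the work are solid. World frame = base frame: x ahead of the robot, y to its left, z up, the work surface at z = 0. Lengths are in m, angles in rad, forces in N, time in s.
With the tool pointing down it reaches from about 0.35 to 0.875 m from the base axis. Payload 15.5 kg.
Tool frame: the origin (TCP) lies on the mounting face of the last link; the fingertips stand 173 mm ahead of it and the grasp point (between the pads) lies 155 mm ahead of it; z points along the fingers, y is the line along which they close (so a half turn about z gives the same grasp; the last joint's range is limited). The gripper opens to 85 mm and grips with 20 to 120 N. Pads are 22 mm wide; open, the fingers measure 114 mm over their backs; the gripper's body (76 mm by 85 mm) begins 54 mm behind the grasp point. The pads swing forward as they close: fully open they stand 13 mm farther back than shut.
Start: joints at [1.252, 0.494, 1.345, -0, 1.302, -0.096], TCP at [0.139, 0.609, 0.405] pointing down, gripper open.
Joint ranges: [-2.91, 2.91], [-0.82, 2.16], [0.22, 2.67], [-1.22, 4.37], [0.12, 2.79], [-3.08, 3.08]. Speed limits (rad/s): [1.89, 1.89, 2.57, 3.01, 3.01, 3.01].

## Interface

Orientations are given as [roll, pitch, yaw] about the fixed x, y, z axes, in that order (R = Rz(yaw) Ry(pitch) Rx(roll)).
In Python, from bench import arm gives the robot as it stands.
- The arm moves only by the tool arm_command, never from a script. Its argument "motion" is a list of rows, each a list of 7 numbers: the opening, from 0 (shut) to 1 (fully open), then the shift along the tool's x, y, z in units of 15 cm (1.0 is 15 cm), then the turn, a rotation vector about the tool's x, y, z in units of 30 degrees (1.0 is 30 degrees). In form: [[gripper, dx, dy, dz, wx, wy, wz], ...]. A call has 1 to 12 rows; each row is the pose to reach, as a shift and turn from the pose commanded when the call began, along the tool's axes at that moment; what a row does not reach only later rows make up. A row lasts 1/8 s, in which the tool goes at most 62.5 mm and 10.7 degrees, less where a joint would pass 70% of its speed; a pose out of reach is approached as far as the arm can. A call with a number of a shift or a turn outside -1 to 1 is refused whole. A call with a gripper value outside its range is refused whole. The fingers move at their own pace and stop on an object; "squeeze" is the grip in N (left out, the last holds). Time passes only in rows, so rows that repeat a pose let the fingers close. It gives the time, the measured TCP pose, the force, the opening and the grip force at its end, in the units of the state.
- arm.get_state(): the state, without advancing time (a new reading comes with each control period).
- arm.get_image(name): name is "scene" or "top" or "wrist"; returns the picture (400x640x3 uint8, red, green, blue); there is no depth.
- arm.get_calibration(name): a dict with "fx", "fy", "cx", "cy" (pixels), "view" (4x4, takes a point from world to camera coordinates); the wrist camera has in their place "T_tool_cam" (4x4, takes a point from camera to tool coordinates, whose origin is the TCP and whose axes are the flange's). Camera axes: x right, y down, z forward; pixel columns grow to the right and rows downward; lengths in m; the calibration is good to about 2 mm. A picture is of the moment at which its call begins: read the wrist's pose just before it. get_calibration takes no time and is no camera call.
- arm.job_done(): hands the job in; it is judged then, once.
Trained networks look in the newest picture that a camera, given by its name, has taken for a name from the list of things; names that differ only in an ending like _2 or _b are one class to them, and where a whole thing is asked for, a point or a joint stands for the part that bears it (a point fixed in the world has none). Each returns a list of dicts, best first, with "confidence" (0 to 1); they miss things now and then, are a little off and sometimes report something else, mostly with a low value. They report only what shows in the picture. A call takes as long as a camera call. They do not tell look-alikes from the thing itself.
- arm.regions_of(camera, name): "pixels" (400x640 bool, what is visible of it).
- arm.mark_of(camera, name): "at" ([x, y, z] in m, in the coordinates of the camera as it stood for that picture, good to about 4 mm: a listed point, or the origin of a listed thing).
The state is a dict: "clock": time; "joint_positions": joint angles; "qd": joint speeds; "tau": joint torques, N m; "position": TCP position; "ee_rot": TCP orientation; "wrist_force": force on the tool from outside, world axes, zero at the start; "torque": the same for the moment, N m; "gripper_width": finger opening in m; "grip_force": force on a finger pad.
Only numpy, scipy, OpenCV 4.12 (cv2) and the standard library are available. Lean on these libraries where they do the work, as an engineer would, in place of code of your own. Each camera call takes 0.05 s, during which the arm holds its last target. There are 200 camera calls.

## Working session

There is one attempt and no reset: what is moved stays moved. The work goes in short steps, Python scripts to look and compute and a tool call to move; the robot and the scene stay as the last step left them, time stands still between calls to the robot, and variables do not carry over. Pictures are saved under pics/ and viewed, at most 11 in all, crops included, and the job is handed in when it is done.

Besides the shell and the picture viewer there is one more tool, called after ">>>" in YAML: its name, and indented under it one key for each argument. arm_command: Moves the arm, as the interface text tells. Shifts and turns lie within -1 to 1; 1 stands for 15 cm of shift or 30 degrees of turn. Its arguments: {"type":"object","properties":{"motion":{"type":"array"},"squeeze":{"type":"number"}},"required":["motion"]}

```bash
mkdir -p pics; ls; cat > h.py <<'E'
import numpy as np,cv2
from bench import arm
from scipy.spatial.transform import Rotation as R
def T_tool():
    s=arm.get_state();T=np.eye(4);T[:3,:3]=R.from_euler('xyz',s['ee_rot']).as_matrix();T[:3,3]=s['position'];return T
def campose(c):
    k=arm.get_calibration(c)
    return k,(T_tool()@np.array(k['T_tool_cam']) if 'T_tool_cam' in k else np.linalg.inv(np.array(k['view'])))
def save(c,n):
    im=arm.get_image(c);cv2.imwrite('pics/'+n,im[:,:,::-1]);return im
def marks(c,names,kmin=0.1):
    for n in names:
        k,P=campose(c)
        for d in arm.mark_of(c,n):
            if d['confidence']<kmin: continue
            a=np.array(d['at']);w=P[:3,:3]@a+P[:3,3]
            print(c,n,round(d['confidence'],2),w.round(4),'px',(k['fx']*a[0]/a[2]+k['cx']).round(),(k['fy']*a[1]/a[2]+k['cy']).round())
def ray(c,u,v,z):
    k,P=campose(c);d=P[:3,:3]@np.array([(u-k['cx'])/k['fx'],(v-k['cy'])/k['fy'],1]);return P[:3,3]+d*(z-P[2,3])/d[2]
E
python3 - <<'E'
from h import *
s=arm.get_state();print({k:np.round(v,3) for k,v in s.items()})
save('scene','s0.png');save('top','t0.png')
for c in('top','scene'): marks(c,['interlock_box','cover_hinge','cover_tongue','toggle_tip','gauge_stand','pin_foot','sleeve_1','bin','dial_indicator','tweezers','spindle','usb_stick'])
E
```

```text
pics
{'clock': np.float64(0.0), 'joint_positions': array([ 1.251,  0.494,  1.346,  0.   ,  1.302, -0.095]), 'qd': array([0.   , 0.001, 0.001, 0.002, 0.002, 0.001]), 'tau': array([ 1.0000e-03, -8.8213e+01, -3.8389e+01,  0.0000e+00,  9.0000e-03,
        0.0000e+00]), 'position': array([0.139, 0.609, 0.404]), 'ee_rot': array([-3.14 , -0.   ,  2.918]), 'wrist_force': array([0.254, 0.167, 0.386]), 'torque': array([-0.008, -0.028, -0.   ]), 'grip_force': np.float64(0.0), 'gripper_width': np.float64(0.085)}
top interlock_box 0.71 [0.482  0.0045 0.0036] px 285.0 219.0
top interlock_box 0.62 [0.3805 0.0619 0.004 ] px 266.0 251.0
top interlock_box 0.32 [0.5298 0.006  0.0526] px 284.0 203.0
top interlock_box 0.17 [0.4459 0.0086 0.0692] px 281.0 230.0
top cover_hinge 0.85 [0.526  0.0036 0.0547] px 284.0 204.0
top cover_tongue 0.7 [0.4448 0.0092 0.0681] px 281.0 231.0
top toggle_tip 0.74 [0.5284 0.0028 0.0506] px 285.0 203.0
top gauge_stand 0.6 [ 0.4843 -0.1508  0.0024] px 334.0 219.0
top gauge_stand 0.48 [ 0.3755 -0.0582 -0.0013] px 304.0 253.0
top pin_foot 0.97 [ 0.4854 -0.153   0.0119] px 335.
[... 1032 characters left out ...]
] px 330.0 227.0
scene sleeve_1 0.85 [ 0.4899 -0.4308  0.0024] px 432.0 296.0
scene sleeve_1 0.62 [ 0.4717 -0.3017 -0.0014] px 378.0 268.0
scene sleeve_1 0.49 [ 0.4083 -0.2394 -0.0025] px 340.0 272.0
scene sleeve_1 0.48 [ 0.4103 -0.3725 -0.0047] px 389.0 307.0
scene bin 0.72 [ 6.349e-01 -2.291e-01 -4.000e-04] px 392.0 208.0
scene bin 0.36 [ 0.3757 -0.0564 -0.0029] px 272.0 238.0
scene dial_indicator 0.91 [ 0.4546  0.2232 -0.0036] px 221.0 167.0
scene tweezers 0.7 [ 5.772e-01 -4.453e-01 -2.000e-04] px 458.0 272.0
scene tweezers 0.53 [ 0.378  -0.0555  0.0019] px 272.0 236.0
scene spindle 0.55 [ 0.5778 -0.445  -0.0046] px 457.0 273.0
scene usb_stick 0.68 [ 0.3749  0.0634 -0.0023] px 238.0 213.0
```

```bash
python3 - <<'E'
import cv2
t=cv2.imread('pics/t0.png')
s=cv2.imread('pics/s0.png')
a=cv2.resize(t[140:290,190:450],(800,462),interpolation=3);cv2.imwrite('pics/t0c.png',a)
cv2.imwrite('pics/s0c.png',cv2.resize(s[120:340,180:500],(800,550),interpolation=3))
E
```

```text
(no output)
```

View pics/t0c.png

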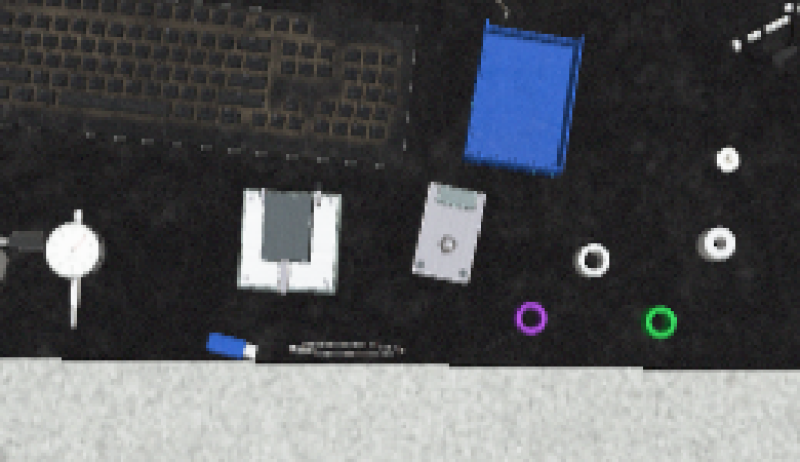

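View pics/s0c.png

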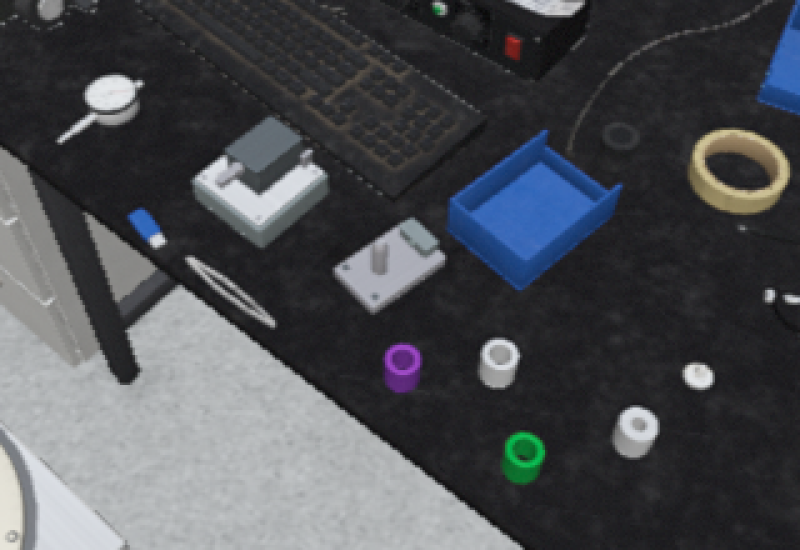

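The two aluminium sleeves are the white tubes at top crop (593,260), with the wide bore, and (718,243), with the narrow bore. Their look-alikes are the purple ring (531,318), the green ring (660,322) and the white spindle (728,160). The nearer bin is at (525,100), and the other blue bin is far back at scene (780,60). The box is at (289,240) with its tongue at (284,277), and the pin is at (447,243). I'll move over the box now.

>>> arm_command:
  motion:
    - [1,-0.68,-0.87,0,0,0,0]
    - [1,-0.68,-0.87,0,0,0,0]
    - [1,-0.68,-0.87,0,0,0,0]
    - [1,-0.68,-0.87,0,0,0,0]

```text
clock: 1.8
position: [0.21, 0.4575, 0.405]
ee_rot: [-3.141, 0.0, 2.915]
wrist_force: [-0.5, 0.5, 0.6]
gripper_width: 0.0852
grip_force: 0.0
```

>>> arm_command:
  motion:
    - [1,-0.68,-0.87,0,0,0,0]
    - [1,-0.68,-0.87,0,0,0,0]
    - [1,-0.68,-0.87,0,0,0,0]
    - [1,-0.68,-0.87,0,0,0,0]

```text
clock: 2.3
position: [0.2805, 0.3085, 0.4049]
ee_rot: [3.141, 0.0, 2.915]
wrist_force: [-0.3, 1.2, 0.3]
gripper_width: 0.0855
grip_force: 0.0
```

>>> arm_command:
  motion:
    - [1,-0.68,-0.87,0,0,0,0]
    - [1,-0.68,-0.87,0,0,0,0]
    - [1,-0.68,-0.87,0,0,0,0]
    - [1,-0.68,-0.87,0,0,0,0]

```text
clock: 2.8
position: [0.3515, 0.159, 0.4049]
ee_rot: [3.141, 0.001, 2.915]
wrist_force: [0.6, 1.0, 0.1]
gripper_width: 0.0854
grip_force: 0.0
```

>>> arm_command:
  motion:
    - [1,-0.4,-0.87,0,0,0,-0.33]
    - [1,-0.4,-0.87,0,0,0,-0.33]
    - [1,-0.4,-0.87,0,0,0,-0.33]
    - [1,-0.4,-0.87,0,0,0,-0.33]
    - [1,-0.4,-0.87,0,0,0,-0.33]

```text
clock: 3.42
position: [0.3799, 0.0204, 0.4047]
ee_rot: [3.141, -0.0, 3.091]
wrist_force: [-0.1, -0.2, 0.4]
gripper_width: 0.0854
grip_force: 0.0
```

```bash
cat >> h.py <<'E'
def go(tip,rpy=None,off=0.155):
    "row numbers (shift, turn) to put grasp point at tip"
    T=T_tool();Rt=T[:3,:3] if rpy is None else R.from_euler('xyz',rpy).as_matrix()
    d=T[:3,:3].T@(np.array(tip)-Rt[:,2]*off-T[:3,3])/.15
    w=R.from_matrix(T[:3,:3].T@Rt).as_rotvec()/np.radians(30)
    print('go',d.round(3),w.round(3))
E
python3 - <<'E'
from h import *
save('wrist','w1.png')
marks('wrist',['cover_hinge','cover_tongue','interlock_box','toggle_tip'])
E
```

```text
wrist cover_hinge 0.77 [0.5277 0.0075 0.0502] px 306.0 310.0
wrist cover_tongue 0.92 [0.4398 0.0094 0.0675] px 303.0 243.0
wrist interlock_box 0.68 [ 0.4801  0.0034 -0.0046] px 302.0 251.0
wrist toggle_tip 0.62 [ 0.4485  0.2231 -0.004 ] px 481.0 219.0
```

View pics/w1.png

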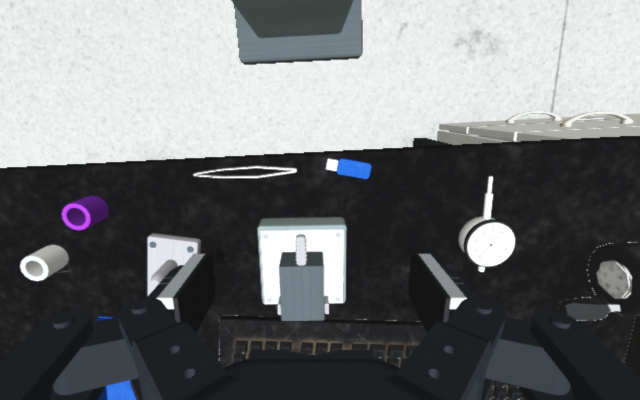

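The wrist view shows the box at cols 258-347, rows 217-304. The tongue runs along col 301, rows 234-264, with the cover behind it.

```bash
python3 - <<'E'
from h import *
for n,u,v,z in [('tip',300.5,235,.072),('root',301.5,265,.072),('fr',258,220,.036),('fl',346,219,.036),('bl',347,303,.036),('br',263,303,.036),('covFR',280,255,.074),('covFL',323,254,.074)]:
    print(n,ray('wrist',u,v,z).round(4))
E
```

```text
tip [0.4288 0.0066 0.072 ]
root [0.4613 0.0057 0.072 ]
fr [ 0.4233 -0.0405  0.036 ]
fl [0.4268 0.0551 0.036 ]
bl [0.5307 0.0542 0.036 ]
br [ 0.526  -0.0442  0.036 ]
covFR [ 0.4483 -0.0149  0.074 ]
covFL [0.4493 0.0279 0.074 ]
```

```bash
python3 - <<'E'
from h import *
go([.44,.008,.12],[np.pi,0,3.10]);go([.44,.008,.07],[np.pi,0,3.10])
E
```

```text
go [-0.406 -0.06   0.865] [ 0.    -0.    -0.015]
go [-0.406 -0.06   1.198] [ 0.    -0.    -0.015]
```

>>> arm_command:
  motion:
    - [0.5,-0.41,-0.06,0.4,0,0,-0.015]
    - [0.5,-0.41,-0.06,0.8,0,0,-0.015]
    - [0.5,-0.41,-0.06,0.86,0,0,-0.015]
    - [0.5,-0.41,-0.06,0.86,0,0,-0.015]

```text
clock: 4.18
position: [0.4404, 0.0075, 0.2744]
ee_rot: [3.141, -0.004, 3.099]
wrist_force: [-0.6, -0.3, 0.1]
gripper_width: 0.0429
grip_force: 0.0
```

```bash
python3 - <<'E'
from h import *
go([.44,.008,.07],[np.pi,0,3.10])
save('wrist','w2.png')
marks('wrist',['cover_tongue','cover_hinge'])
E
```

```text
go [0.002 0.003 0.329] [ 0.001 -0.007 -0.002]
wrist cover_tongue 0.78 [0.4435 0.008  0.0679] px 313.0 239.0
wrist cover_hinge 0.86 [0.5297 0.0025 0.0486] px 310.0 341.0
```

View pics/w2.png

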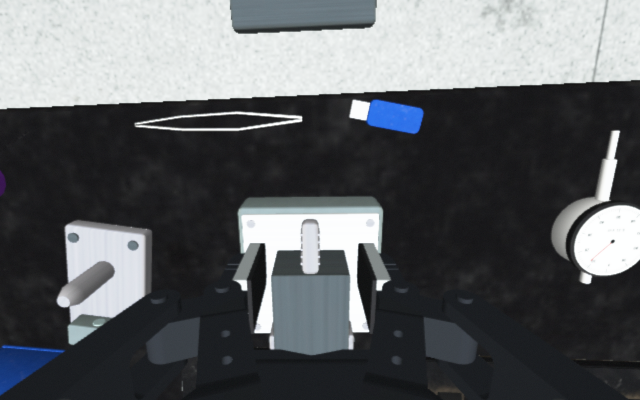

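The tongue sits at cols 303-319, rows 220-272, centred between the pads (245-380). I'll descend and pinch it.

>>> arm_command:
  motion:
    - [0.5,0.0,0.0,0.17,0,0,0]
    - [0.5,0.0,0.0,0.33,0,0,0]
    - [0.5,0,0,0.33,0,0,0]
    - [0,0,0,0.33,0,0,0]
    - [0,0,0,0.33,0,0,0]
    - [0,0,0,0.33,0,0,0]
    - [0,0,0,0.33,0,0,0]
    - [0,0,0,0.33,0,0,0]
  squeeze: 40

```text
clock: 5.32
position: [0.4409, 0.007, 0.2264]
ee_rot: [-3.141, 0.001, 3.098]
wrist_force: [1.2, -6.0, 3.3]
gripper_width: 0.0088
grip_force: 43.5
```

```bash
python3 - <<'E'
from h import *
s=arm.get_state();print(s['wrist_force'],s['gripper_width'],s['grip_force'])
# arc: radius vector of grasp pt from hinge (box frame): (-86?,+22)
hx=.526;p=s['position'];gz=p[2]-.155
T=T_tool();print(p,gz)
u=np.array([np.cos(.04),-np.sin(.04),0])
# tongue point moves on arc; grasp point keeps const offset
a0=np.arctan2(.018,.083);r=.0849
for th in np.arange(.15,1.81,.15):
    dx=-r*np.cos(a0+th)+.083; dz=r*np.sin(a0+th)-.018
    print(round(th,2),(T[:3,:3].T@(dx*u+[0,0,dz])/.15).round(3))
E
```

```text
[ 1.2294531  -6.01749281  3.25169822] 0.008797968537420162 43.51029932498932
[0.44093409 0.00695715 0.22639222] 0.07139221575029533
0.15 [-0.024  0.    -0.081]
0.3 [-0.06   0.    -0.158]
0.45 [-0.108  0.    -0.229]
0.6 [-0.165  0.    -0.291]
0.75 [-0.231  0.001 -0.345]
0.9 [-0.304  0.001 -0.388]
1.05 [-0.383  0.001 -0.419]
1.2 [-0.465  0.001 -0.439]
1.35 [-0.55   0.002 -0.446]
1.5 [-0.634  0.002 -0.44 ]
1.65 [-0.717  0.002 -0.421]
1.8 [-0.796  0.002 -0.391]
```

>>> arm_command:
  motion:
    - [0,-0.01,0,-0.04,0,0,0]
    - [0,-0.024,0,-0.081,0,0,0]
    - [0,-0.041,0,-0.12,0,0,0]
    - [0,-0.06,0,-0.158,0,0,0]
    - [0,-0.083,0,-0.195,0,0,0]
    - [0,-0.108,0,-0.229,0,0,0]
    - [0,-0.135,0,-0.261,0,0,0]
    - [0,-0.165,0,-0.291,0,0,0]
    - [0,-0.165,0,-0.291,0,0,0]

```text
clock: 6.45
position: [0.4655, 0.006, 0.2701]
ee_rot: [-3.142, -0.0, 3.098]
wrist_force: [-0.8, -3.9, -0.4]
gripper_width: 0.0088
grip_force: 40.6
```

>>> arm_command:
  motion:
    - [0,-0.066,0,-0.054,0,0,0]
    - [0,-0.139,0,-0.097,0,0,0]
    - [0,-0.218,0,-0.128,0,0,0]
    - [0,-0.3,0,-0.148,0,0,0]
    - [0,-0.385,0,-0.155,0,0,0]
    - [0,-0.469,0,-0.149,0,0,0]
    - [0,-0.552,0,-0.13,0,0,0]
    - [0,-0.6,0,-0.115,0,0,0]
    - [0,-0.6,0,-0.115,0,0,0]

```text
clock: 7.58
position: [0.5566, 0.0024, 0.2877]
ee_rot: [3.141, 0.002, 3.098]
wrist_force: [1.2, 2.8, 4.7]
gripper_width: 0.009
grip_force: 39.1
```

>>> arm_command:
  motion:
    - [0.4,0,0,0,0,0,0]
    - [0.4,0,0,0,0,0,0]
    - [0.4,0,0,0,0,0,0]
    - [0.4,0,0,-0.3,0,0,0]
    - [0.4,0,0,-0.5,0,0,0]
    - [0,0.6,0.15,-0.5,0,0,0]
    - [0,0.6,0.3,-0.5,0,0,0]
    - [0,0.6,0.3,-0.5,0,0,0]

```text
clock: 8.57
position: [0.4654, 0.0523, 0.3624]
ee_rot: [3.141, -0.001, 3.1]
wrist_force: [0.4, -0.0, 0.2]
gripper_width: 0.0001
grip_force: 0.0
```

```bash
python3 - <<'E'
from h import *
save('wrist','w3.png');save('scene','s3.png')
marks('wrist',['cover_tongue','cover_hinge','toggle_tip']);marks('scene',['cover_tongue','cover_hinge','toggle_tip'])
a=cv2.imread('pics/w3.png')[100:400,120:520];b=cv2.imread('pics/s3.png')[110:260,200:400]
cv2.imwrite('pics/m3.png',np.hstack([a,cv2.resize(b,(400,300),interpolation=3)]))
E
```

```text
wrist cover_tongue 0.73 [0.5296 0.003  0.046 ] px 264.0 255.0
wrist cover_tongue 0.71 [ 0.4872 -0.1534  0.0019] px 118.0 205.0
wrist cover_tongue 0.57 [ 0.4834  0.0028 -0.0012] px 266.0 195.0
wrist cover_tongue 0.28 [0.4918 0.0116 0.0589] px 268.0 221.0
wrist cover_hinge 0.91 [0.5288 0.0014 0.0464] px 262.0 254.0
wrist toggle_tip 0.53 [0.493  0.011  0.0591] px 268.0 222.0
scene cover_tongue 0.7 [0.5474 0.0049 0.1259] px 298.0 150.0
scene cover_hinge 0.82 [0.525  0.0079 0.0479] px 293.0 176.0
scene cover_hinge 0.3 [ 0.4724 -0.3025 -0.0016] px 379.0 268.0
scene toggle_tip 0.48 [0.4913 0.0112 0.0624] px 283.0 179.0
```

View pics/m3.png

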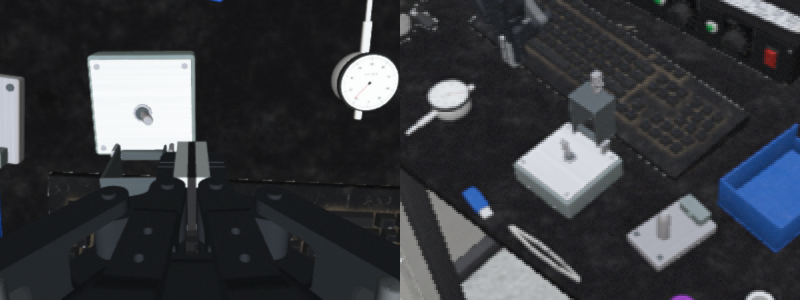

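The cover stands open, about 1.7 rad. The toggle, at left-panel (145,113), leans to the left. Next I'll lower the shut fingers on its left side and push.

```bash
python3 - <<'E'
from h import *
go([.482,.046,.048],[np.pi,0,3.10],.173)
E
```

```text
go [-0.096 -0.026  0.94 ] [-0.    -0.    -0.004]
```

>>> arm_command:
  motion:
    - [0,-0.1,-0.03,0.3,0,0,0]
    - [0,-0.1,-0.03,0.6,0,0,0]
    - [0,-0.1,-0.03,0.85,0,0,0]
    - [0,-0.1,-0.03,0.94,0,0,0]
    - [0,-0.1,-0.03,0.94,0,0,0]

```text
clock: 9.6
position: [0.4823, 0.0457, 0.2209]
ee_rot: [-3.142, -0.001, 3.098]
wrist_force: [-0.4, -0.3, 0.1]
gripper_width: -0.0001
grip_force: 0.0
```

>>> arm_command:
  motion:
    - [0,0,-0.04,0,0,0,0]
    - [0,0,-0.08,0,0,0,0]
    - [0,0,-0.11,0,0,0,0]
    - [0,0,-0.14,0,0,0,0]
    - [0,0,-0.14,0,0,0,0]

```text
clock: 10.22
position: [0.4813, 0.0245, 0.2213]
ee_rot: [-3.142, 0.0, 3.098]
wrist_force: [-0.4, 0.8, -0.4]
gripper_width: -0.0001
grip_force: 0.1
```

>>> arm_command:
  motion:
    - [0,0,-0.01,0,0,0,0]
    - [0,0,-0.02,0,0,0,0]
    - [0,0,-0.03,0,0,0,0]
    - [0,0,-0.04,0,0,0,0]
    - [0,0,-0.04,0,0,0,0]

```text
clock: 10.85
position: [0.481, 0.0188, 0.2211]
ee_rot: [-3.142, -0.0, 3.098]
wrist_force: [-0.6, 1.2, 1.2]
gripper_width: 0.0002
grip_force: 0.6
```

>>> arm_command:
  motion:
    - [0,0,-0.01,0,0,0,0]
    - [0,0,-0.015,0,0,0,0]
    - [0,0,-0.015,0,0,0,0]

```text
clock: 11.22
position: [0.4809, 0.0165, 0.221]
ee_rot: [-3.142, -0.0, 3.098]
wrist_force: [0.3, 0.6, 1.6]
gripper_width: 0.0003
grip_force: 0.6
```

>>> arm_command:
  motion:
    - [0,0,-0.008,0,0,0,0]
    - [0,0,-0.016,0,0,0,0]
    - [0,0,-0.016,0,0,0,0]

```text
clock: 11.6
position: [0.4808, 0.0141, 0.2211]
ee_rot: [3.142, -0.0, 3.098]
wrist_force: [-0.2, 2.0, -0.2]
gripper_width: 0.0
grip_force: 0.5
```

```bash
python3 - <<'E'
from h import *
save('wrist','w4.png');save('scene','s4.png')
marks('scene',['toggle_tip']);marks('wrist',['toggle_tip'])
a=cv2.imread('pics/w4.png')[100:400,120:520];b=cv2.imread('pics/s4.png')[130:220,220:340]
cv2.imwrite('pics/m4.png',np.hstack([a,cv2.resize(b,(400,300),interpolation=3)]))
E
```

```text
scene toggle_tip 0.71 [ 0.4544  0.226  -0.0014] px 220.0 166.0
wrist toggle_tip 0.67 [ 0.4873 -0.0059  0.0569] px 269.0 285.0
```

View pics/m4.png

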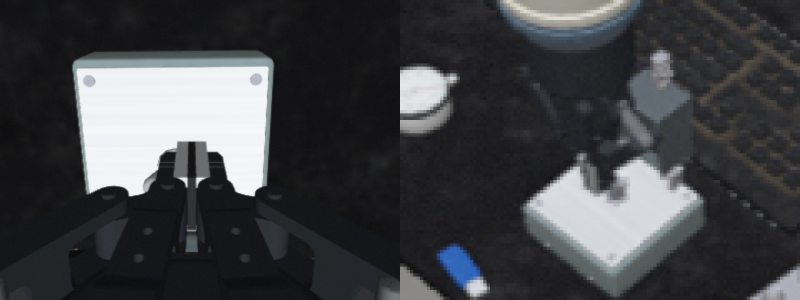

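The toggle is past centre and hasn't reached its stop yet, since the force is still small. I'll keep pushing in small steps.

>>> arm_command:
  motion:
    - [0,0,-0.008,0,0,0,0]
    - [0,0,-0.016,0,0,0,0]
    - [0,0,-0.016,0,0,0,0]

```text
clock: 12.18
position: [0.4806, 0.0121, 0.2211]
ee_rot: [3.141, -0.0, 3.098]
wrist_force: [1.4, 11.1, -0.7]
gripper_width: -0.0001
grip_force: 4.5
```

>>> arm_command:
  motion:
    - [0,0,-0.008,0,0,0,0]
    - [0,0,-0.016,0,0,0,0]
    - [0,0,-0.016,0,0,0,0]

```text
clock: 12.55
position: [0.4805, 0.0106, 0.221]
ee_rot: [3.139, -0.0, 3.098]
wrist_force: [2.9, 27.3, -1.4]
gripper_width: 0.0002
grip_force: 12.5
```

The stop is reached at 27 N. I'll back off, rise, and check the toggle on the way up.

>>> arm_command:
  motion:
    - [0,0,0.1,0,0,0,0]
    - [0,0,0.2,0,0,0,0]
    - [0,0,0.2,-0.4,0,0,0]
    - [0,0.1,0.28,-0.8,0,0,0]
    - [0.4,0.1,0.28,-0.94,0,0,0]
    - [0.4,0.1,0.28,-0.94,0,0,0]

```text
clock: 13.3
position: [0.4676, 0.0525, 0.3636]
ee_rot: [-3.142, 0.004, 3.099]
wrist_force: [0.5, -0.4, -0.8]
gripper_width: 0.0338
grip_force: 0.0
```

```bash
python3 - <<'E'
from h import *
arm.get_image('wrist');marks('wrist',['toggle_tip','cover_hinge'])
arm.get_image('scene');marks('scene',['toggle_tip','cover_tongue'])
go([.5566,.0024,.362],[np.pi,0,3.098],0);go([.5566,.0024,.2877],[np.pi,0,3.098],0)
E
```

```text
wrist toggle_tip 0.52 [ 0.4876 -0.0062  0.0566] px 246.0 217.0
wrist cover_hinge 0.96 [0.5236 0.001  0.0439] px 260.0 250.0
scene cover_tongue 0.71 [0.5454 0.0032 0.1279] px 298.0 150.0
go [-0.609 -0.305 -0.007] [-0.    -0.004  0.001]
go [-0.61  -0.305  0.488] [-0.    -0.004  0.001]
```

```bash
python3 - <<'E'
from h import *
im=save('wrist','w5.png')
a=cv2.imread('pics/w3.png')[150:260,200:320];b=cv2.imread('pics/w5.png')[150:260,200:320]
cv2.imwrite('pics/m5.png',cv2.resize(np.hstack([a,b]),(800,367),interpolation=3))
E
```

```text
(no output)
```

View pics/m5.png

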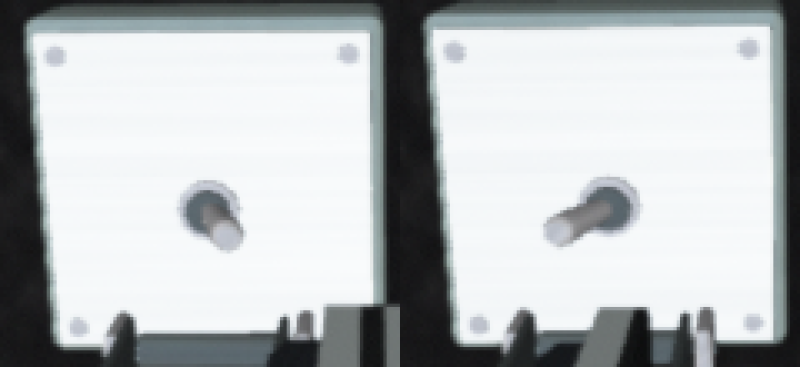

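```bash
python3 - <<'E'
from h import *
f=ray('wrist',200+208/3.333,150+208/3.333,.036)
for t in (.0616,):
  p=ray('wrist',200+160/3.333,150+231/3.333,t);q=ray('wrist',200+228/3.333,150+234/3.333,t)
  for d in (p-f,q-f): print(d.round(4), np.degrees(np.arctan2(-d[1],.0256)).round(1))
E
```

```text
[-0.0022 -0.0086  0.0256] 18.6
[-0.0006  0.009   0.0256] -19.3
```

The measured tip travel leaves it unclear whether the toggle is fully over: about 0.31 rad against a 0.42 stop. I'll push again higher on the lever and compare.

```bash
python3 - <<'E'
from h import *
print(ray('wrist',200+210/3.333,150+207/3.333,.036))
go([.482,.030,.055],[np.pi,0,3.10],.173)
go([.482,.030,.11],[np.pi,0,3.10],.173)
E
```

```text
[0.48861728 0.00516238 0.036     ]
go [-0.106 -0.142  0.888] [-0.    -0.003 -0.003]
go [-0.105 -0.142  0.521] [-0.    -0.003 -0.003]
```

>>> arm_command:
  motion:
    - [0,-0.1,-0.14,0.3,0,0,0]
    - [0,-0.1,-0.14,0.6,0,0,0]
    - [0,-0.1,-0.14,0.89,0,0,0]
    - [0,-0.1,-0.18,0.89,0,0,0]
    - [0,-0.1,-0.22,0.89,0,0,0]
    - [0,-0.1,-0.25,0.89,0,0,0]
    - [0,-0.1,-0.26,0.89,0,0,0]
    - [0,-0.1,-0.26,0.89,0,0,0]

```text
clock: 14.65
position: [0.4809, 0.0123, 0.2292]
ee_rot: [-3.142, 0.001, 3.098]
wrist_force: [-0.5, 0.4, 0.5]
gripper_width: 0.0003
grip_force: 0.0
```

>>> arm_command:
  motion:
    - [0,0,-0.01,0,0,0,0]
    - [0,0,-0.02,0,0,0,0]
    - [0,0,-0.02,0,0,0,0]

```text
clock: 15.02
position: [0.4806, 0.0094, 0.2286]
ee_rot: [-3.142, -0.0, 3.098]
wrist_force: [0.7, 0.7, -0.4]
gripper_width: 0.0001
grip_force: 0.0
```

>>> arm_command:
  motion:
    - [0,0,-0.007,0,0,0,0]
    - [0,0,-0.014,0,0,0,0]
    - [0,0,-0.014,0,0,0,0]

```text
clock: 15.4
position: [0.4804, 0.0074, 0.2285]
ee_rot: [3.141, -0.0, 3.098]
wrist_force: [0.0, 2.6, -0.7]
gripper_width: 0.0002
grip_force: 1.2
```

>>> arm_command:
  motion:
    - [0,0,-0.007,0,0,0,0]
    - [0,0,-0.014,0,0,0,0]
    - [0,0,-0.014,0,0,0,0]

```text
clock: 15.78
position: [0.4803, 0.0059, 0.2285]
ee_rot: [3.14, -0.0, 3.098]
wrist_force: [2.3, 16.1, -0.9]
gripper_width: -0.0002
grip_force: 7.3
```

There's a hard stop again (16 N near the tip, 0.3 N m against 0.04 N m of friction), at the offset expected for about 0.42 rad. The toggle is fully over, so I'll close the cover.

>>> arm_command:
  motion:
    - [0,0,0.1,0,0,0,0]
    - [0,0,0.2,0,0,0,0]
    - [0,0,0.2,-0.4,0,0,0]
    - [0,0.1,0.28,-0.8,0,0,0]
    - [0.4,0.1,0.28,-0.9,0,0,0]
    - [0.4,0.1,0.28,-0.9,0,0,0]

```text
clock: 16.52
position: [0.4673, 0.0485, 0.3646]
ee_rot: [-3.142, 0.003, 3.099]
wrist_force: [-0.1, 0.1, -0.6]
gripper_width: 0.0336
grip_force: 0.0
```

```bash
python3 - <<'E'
from h import *
arm.get_image('wrist');marks('wrist',['toggle_tip'])
go([.5566,.0024,.362],[np.pi,0,3.098],0);go([.5566,.0024,.2877],[np.pi,0,3.098],0)
E
```

```text
wrist toggle_tip 0.65 [ 0.4879 -0.0071  0.0581] px 250.0 218.0
wrist toggle_tip 0.59 [ 0.481   0.0029 -0.0023] px 269.0 193.0
go [-0.61  -0.279  0.005] [-0.    -0.002  0.001]
go [-0.61  -0.279  0.5  ] [-0.    -0.002  0.001]
```

>>> arm_command:
  motion:
    - [0.4,-0.3,-0.15,0,0,0,0]
    - [0.4,-0.61,-0.28,0,0,0,0]
    - [0.4,-0.61,-0.28,0.25,0,0,0]
    - [0.4,-0.61,-0.28,0.5,0,0,0]
    - [0.4,-0.61,-0.28,0.5,0,0,0]
    - [0,-0.61,-0.28,0.5,0,0,0]
    - [0,-0.61,-0.28,0.5,0,0,0]
    - [0,-0.61,-0.28,0.5,0,0,0]
    - [0,-0.61,-0.28,0.5,0,0,0]

```text
clock: 17.75
position: [0.5562, 0.0023, 0.2878]
ee_rot: [3.141, -0.002, 3.098]
wrist_force: [-1.1, 6.5, -10.5]
gripper_width: 0.0092
grip_force: 39.3
```

>>> arm_command:
  motion:
    - [0,0.048,0,-0.015,0,0,0]
    - [0,0.131,0,-0.034,0,0,0]
    - [0,0.215,0,-0.04,0,0,0]
    - [0,0.3,0,-0.033,0,0,0]
    - [0,0.382,0,-0.013,0,0,0]
    - [0,0.461,0,0.018,0,0,0]
    - [0,0.534,0,0.061,0,0,0]
    - [0,0.6,0,0.115,0,0,0]
    - [0,0.6,0,0.115,0,0,0]

```text
clock: 18.88
position: [0.4663, 0.0058, 0.2712]
ee_rot: [-3.141, -0.001, 3.099]
wrist_force: [-1.6, 1.0, 2.8]
gripper_width: 0.0088
grip_force: 41.8
```

>>> arm_command:
  motion:
    - [0,0.03,0,0.03,0,0,0]
    - [0,0.057,0,0.062,0,0,0]
    - [0,0.082,0,0.097,0,0,0]
    - [0,0.105,0,0.133,0,0,0]
    - [0,0.124,0,0.171,0,0,0]
    - [0,0.141,0,0.21,0,0,0]
    - [0,0.155,0,0.251,0,0,0]
    - [0,0.165,0,0.291,0,0,0]
    - [0,0.167,0,0.305,0,0,0]
    - [0,0.167,0,0.305,0,0,0]

```text
clock: 20.12
position: [0.4414, 0.0068, 0.2257]
ee_rot: [-3.141, -0.002, 3.099]
wrist_force: [-7.2, -1.5, 12.1]
gripper_width: 0.0086
grip_force: 45.1
```

>>> arm_command:
  motion:
    - [0.4,0,0,0,0,0,0]
    - [0.4,0,0,0,0,0,0]
    - [0.4,0,0,0,0,0,0]
    - [0.4,0,0,-0.4,0,0,0]
    - [1,0,-0.3,-0.8,0,0,0]
    - [1,0.05,-0.7,-1,0,0,0]
    - [1,0.05,-1,-1,0,0,0]
    - [1,0.05,-1,-1,0,0,0]

```text
clock: 21.12
position: [0.4278, -0.146, 0.3765]
ee_rot: [-3.14, 0.002, 3.094]
wrist_force: [-0.5, 0.5, -1.1]
gripper_width: 0.0853
grip_force: 0.0
```

>>> arm_command:
  motion:
    - [1,0.1,-0.4,0,0,0,0]
    - [1,0.2,-0.8,0,0,0,0]
    - [1,0.2,-1,0,0,0,0]
    - [1,0.2,-1,0,0,0,0]

```text
clock: 21.62
position: [0.3914, -0.2923, 0.3752]
ee_rot: [3.141, -0.0, 3.096]
wrist_force: [-0.4, 0.2, -0.0]
gripper_width: 0.0851
grip_force: 0.0
```

```bash
python3 - <<'E'
from h import *
print(T_tool()[:3,3])
save('wrist','w6.png')
marks('wrist',['sleeve_1','pin_foot','bin','gauge_stand'])
arm.get_image('scene');marks('scene',['cover_tongue','cover_hinge'])
E
```

```text
[ 0.39144417 -0.29232855  0.37517157]
wrist sleeve_1 0.62 [ 0.473  -0.3054 -0.0028] px 302.0 247.0
wrist sleeve_1 0.62 [ 4.893e-01 -4.277e-01 -4.000e-04] px 197.0 265.0
wrist sleeve_1 0.6 [ 0.4096 -0.2412  0.001 ] px 358.0 192.0
wrist sleeve_1 0.55 [ 0.41   -0.3656 -0.0021] px 244.0 196.0
wrist pin_foot 0.68 [ 0.4849 -0.1518  0.0137] px 441.0 258.0
wrist bin 0.85 [ 6.342e-01 -2.244e-01 -6.000e-04] px 371.0 363.0
wrist gauge_stand 0.72 [ 0.484  -0.1463  0.0042] px 442.0 253.0
wrist gauge_stand 0.17 [ 0.6318 -0.2248  0.0045] px 371.0 364.0
scene cover_tongue 0.71 [ 0.637  -0.2272 -0.0034] px 392.0 208.0
scene cover_tongue 0.63 [0.445  0.0075 0.0626] px 271.0 191.0
scene cover_hinge 0.77 [0.5206 0.0072 0.046 ] px 292.0 178.0
```

View pics/w6.png

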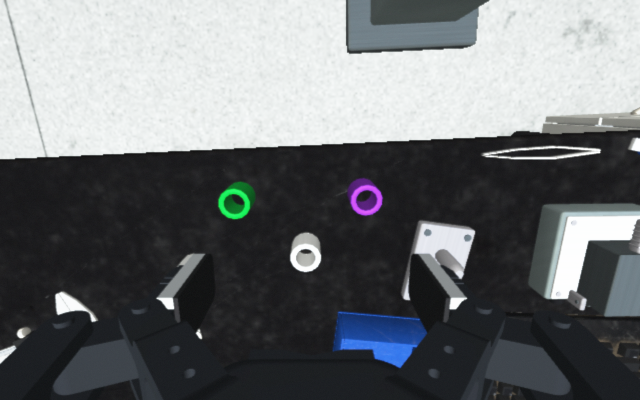

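The wide-bore sleeve shows at (305,253), purple at (365,200), green at (235,203), the pin at (448,262), and the cover looks shut. I'll go down on the sleeve.

```bash
python3 - <<'E'
from h import *
r=ray('wrist',305.5,257,.034);print(r.round(4))
r=r.copy();r=np.array([(r[0]+.472)/2,(r[1]-.302)/2,.08]);print(r)
go(r,[np.pi,0,3.10]);r[2]=.026;go(r,[np.pi,0,3.10])
E
```

```text
[ 0.4689 -0.3001  0.034 ]
[ 0.47046429 -0.30103077  0.08      ]
go [-0.528 -0.048  0.937] [ 0.    -0.    -0.001]
go [-0.528 -0.048  1.297] [ 0.    -0.    -0.001]
```

>>> arm_command:
  motion:
    - [1,-0.3,-0.05,0.3,0,0,0]
    - [1,-0.53,-0.05,0.6,0,0,0]
    - [1,-0.53,-0.05,0.94,0,0,0]
    - [1,-0.53,-0.05,0.94,0,0,0]

```text
clock: 22.52
position: [0.4699, -0.301, 0.2319]
ee_rot: [3.138, -0.005, 3.099]
wrist_force: [0.1, 0.1, 1.0]
gripper_width: 0.0859
grip_force: 0.0
```

```bash
python3 - <<'E'
from h import *
arm.get_image('wrist');marks('wrist',['sleeve_1'],.3)
rg=arm.regions_of('wrist','sleeve_1')
for d in rg:
    v,u=np.nonzero(d['pixels']);print(d['confidence'],u.min(),u.max(),v.min(),v.max())
go([.4705,-.301,.026],[np.pi,0,3.1])
E
```

```text
wrist sleeve_1 0.97 [ 0.4098 -0.368   0.0022] px 197.0 130.0
wrist sleeve_1 0.76 [ 0.4874 -0.4334  0.0048] px 112.0 255.0
wrist sleeve_1 0.62 [ 4.102e-01 -2.440e-01  2.000e-04] px 403.0 122.0
wrist sleeve_1 0.58 [ 0.4709 -0.3073  0.0005] px 303.0 222.0
0.87 138 216 102 165
0.77 384 459 95 158
0.75 58 140 237 306
0.65 280 336 200 267
go [0.003 0.01  0.37 ] [-0.002  0.003 -0.003]
```

>>> arm_command:
  motion:
    - [1,0,0,0.2,0,0,0]
    - [1,0,0,0.37,0,0,0]
    - [1,0,0,0.37,0,0,0]
    - [0.3,0,0,0.37,0,0,0]
    - [0.3,0,0,0.37,0,0,0]
    - [0.3,0,0,0.37,0,0,0]
    - [0.3,0,0,0.37,0,0,0]
    - [0.3,0,0,0.37,0,0,0]
  squeeze: 40

```text
clock: 23.68
position: [0.4708, -0.3023, 0.1801]
ee_rot: [-3.141, 0.001, 3.098]
wrist_force: [-2.0, 1.7, 14.1]
gripper_width: 0.0316
grip_force: 38.4
```

>>> arm_command:
  motion:
    - [0.3,0,0,-0.2,0,0,0]
    - [0.3,0,0,-0.5,0,0,0]
    - [0.3,0,0,-0.8,0,0,0]
    - [0.3,0,0,-0.8,0,0,0]

```text
clock: 24.18
position: [0.4712, -0.3026, 0.3025]
ee_rot: [-3.138, 0.005, 3.099]
wrist_force: [-1.0, 0.5, -1.2]
gripper_width: 0.0311
grip_force: 39.9
```

>>> arm_command:
  motion:
    - [0.3,0.15,0.4,0,0,0,0]
    - [0.3,0.37,0.8,0,0,0,0]
    - [0.3,0.37,0.99,0,0,0,0]
    - [0.3,0.37,0.99,0,0,0,0]
    - [0.3,0.37,0.99,0,0,0,0]

```text
clock: 24.8
position: [0.4217, -0.1517, 0.2988]
ee_rot: [-3.141, -0.0, 3.099]
wrist_force: [0.2, -1.1, -1.0]
gripper_width: 0.0312
grip_force: 40.0
```

```bash
python3 - <<'E'
from h import *
print(T_tool()[:3,3])
save('wrist','w7.png');marks('wrist',['sleeve_1','pin_foot','gauge_stand'])
cv2.imwrite('pics/m7.png',cv2.resize(cv2.imread('pics/w7.png')[170:370,200:440],(720,600),interpolation=3))
E
```

```text
[ 0.42174835 -0.15165359  0.2988133 ]
wrist sleeve_1 0.91 [ 0.4071 -0.3708  0.004 ] px 47.0 189.0
wrist sleeve_1 0.76 [ 0.4222 -0.1579  0.1173] px 300.0 255.0
wrist sleeve_1 0.71 [ 0.4103 -0.2437 -0.0014] px 202.0 185.0
wrist sleeve_1 0.68 [ 0.4914 -0.4344 -0.0016] px 7.0 280.0
wrist pin_foot 0.74 [ 0.4851 -0.1583  0.0152] px 308.0 271.0
wrist pin_foot 0.66 [ 0.4824  0.003  -0.0022] px 488.0 252.0
```

View pics/m7.png

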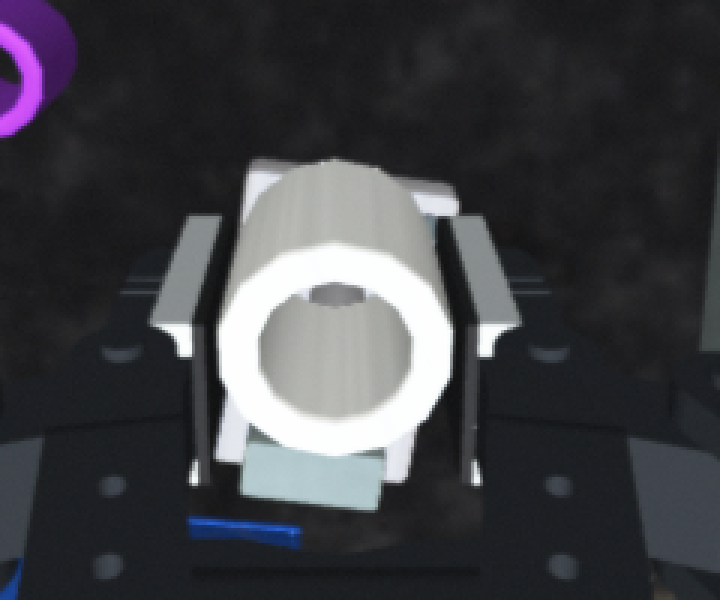

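```bash
python3 - <<'E'
from h import *
r=lambda u,v,z: ray('wrist',200+u/3,170+v/3,z)
print('rim',r(335,348,.1528).round(4))
c=[r(247,165,.015),r(457,188,.015),r(408,481,.015),r(215,462,.015)]
for p in c: print(p.round(4))
f=(c[0]+c[1])/2;b=(c[2]+c[3])/2
print('lens',np.linalg.norm(b-f),np.linalg.norm(c[0]-c[1]),np.linalg.norm(c[2]-c[3]))
print('pin',(f+(b-f)*33/94).round(4),np.arctan2(*(b-f)[1::-1]))
# emitter block centre line
print('blk',((r(247,445,.031)+r(383,460,.031))/2).round(4))
k,P=campose('wrist');print(P[:3,3])
E
```

```text
rim [ 0.4192 -0.1523  0.1528]
[ 0.4424 -0.1772  0.015 ]
[ 0.4516 -0.12    0.015 ]
[ 0.5449 -0.1356  0.015 ]
[ 0.5358 -0.193   0.015 ]
lens 0.09466560714684903 0.05785203606592082 0.058112689763078165
pin [ 0.4798 -0.1541  0.015 ] -0.16651004171636166
blk [ 0.5223 -0.1621  0.031 ]
[ 0.35250264 -0.14949172  0.26756813]
```

The sleeve is held square at crop (335,348). Its bore-to-outside ratio of 0.66 means a 21 mm bore, so this is the wide one. The gauge plate sits below with its block at (315,470), and the pin shows through the bore at (338,293).

```bash
python3 - <<'E'
from h import *
for z in (.015,.05,.056): print(ray('wrist',312.6,267.5,z).round(4))
for z in (.245,.225,.196): go([.4845,-.1539,z],[np.pi,0,3.1],0)
E
```

```text
[ 0.4817 -0.154   0.015 ]
[ 0.4638 -0.1534  0.05  ]
[ 0.4608 -0.1533  0.056 ]
go [-0.419  0.007  0.359] [-0.     0.    -0.005]
go [-0.419  0.007  0.493] [-0.     0.    -0.005]
go [-0.419  0.007  0.686] [-0.     0.    -0.005]
```

>>> arm_command:
  motion:
    - [0.3,-0.3,0.01,0.0,0,0,0]
    - [0.3,-0.42,0.01,0.2,0,0,0]
    - [0.3,-0.42,0.01,0.36,0,0,0]
    - [0.3,-0.42,0.01,0.36,0,0,0]

```text
clock: 25.5
position: [0.4842, -0.1528, 0.2437]
ee_rot: [3.14, -0.003, 3.098]
wrist_force: [-0.0, 0.2, 0.1]
gripper_width: 0.0315
grip_force: 40.0
```

>>> arm_command:
  motion:
    - [0.3,0,0,0.03,0,0,0]
    - [0.3,0,0,0.06,0,0,0]
    - [0.3,0,0,0.09,0,0,0]
    - [0.3,0,0,0.09,0,0,0]

```text
clock: 26.0
position: [0.4845, -0.1526, 0.2315]
ee_rot: [3.142, -0.0, 3.098]
wrist_force: [0.5, -0.3, -0.4]
gripper_width: 0.0309
grip_force: 40.0
```

>>> arm_command:
  motion:
    - [0.3,0,-0.007,0.04,0,0,0]
    - [0.3,0,-0.007,0.08,0,0,0]
    - [0.3,0,-0.007,0.1,0,0,0]
    - [0.3,0,-0.007,0.1,0,0,0]

```text
clock: 26.5
position: [0.4844, -0.1536, 0.2163]
ee_rot: [3.141, -0.001, 3.098]
wrist_force: [1.1, 0.1, -0.7]
gripper_width: 0.0314
grip_force: 40.0
```

>>> arm_command:
  motion:
    - [0.3,0,0,0.04,0,0,0]
    - [0.3,0,0,0.08,0,0,0]
    - [0.3,0,0,0.11,0,0,0]
    - [0.3,0,0,0.11,0,0,0]

```text
clock: 27.0
position: [0.4844, -0.1536, 0.1997]
ee_rot: [3.141, -0.001, 3.098]
wrist_force: [-0.3, 0.2, -0.2]
gripper_width: 0.0311
grip_force: 40.0
```

>>> arm_command:
  motion:
    - [0.3,0,0,0.012,0,0,0]
    - [0.3,0,0,0.024,0,0,0]
    - [0.3,0,0,0.032,0,0,0]
    - [0.3,0,0,0.032,0,0,0]

```text
clock: 27.5
position: [0.4845, -0.1536, 0.1952]
ee_rot: [3.142, -0.0, 3.098]
wrist_force: [0.1, -0.1, -0.9]
gripper_width: 0.0309
grip_force: 40.1
```

>>> arm_command:
  motion:
    - [0.3,0,0,0.01,0,0,0]
    - [0.3,0,0,0.02,0,0,0]
    - [0.3,0,0,0.02,0,0,0]

```text
clock: 27.88
position: [0.4847, -0.1536, 0.194]
ee_rot: [-3.141, 0.002, 3.098]
wrist_force: [-5.9, 4.7, 42.0]
gripper_width: 0.0311
grip_force: 43.8
```

The sleeve is seated on the plate. I'll release it, rise, and go to the tight sleeve.

>>> arm_command:
  motion:
    - [0.3,0,0,-0.012,0,0,0]
    - [0.7,0,0,-0.012,0,0,0]
    - [0.7,0,0,-0.012,0,0,0]
    - [0.7,0,0,-0.012,0,0,0]
    - [0.7,0,0,-0.012,0,0,0]
    - [0.7,0,0,-0.3,0,0,0]
    - [1,0,0,-0.6,0,0,0]
    - [1,0,-0.3,-1,0,0,0]
    - [1,0,-0.7,-1,0,0,0]
    - [1,0,-1,-1,0,0,0]
    - [1,0,-1,-1,0,0,0]

```text
clock: 29.25
position: [0.4777, -0.3067, 0.3424]
ee_rot: [-3.14, 0.001, 3.095]
wrist_force: [0.3, 0.6, 0.2]
gripper_width: 0.0852
grip_force: 0.0
```

>>> arm_command:
  motion:
    - [1,0,-0.4,0,0,0,0]
    - [1,0.2,-0.8,0,0,0,0]
    - [1,0.2,-0.85,0,0,0,0]
    - [1,0.2,-0.85,0,0,0,0]

```text
clock: 29.75
position: [0.4424, -0.4294, 0.3419]
ee_rot: [3.141, -0.0, 3.097]
wrist_force: [0.0, 0.4, 0.6]
gripper_width: 0.0855
grip_force: 0.0
```

```bash
python3 - <<'E'
from h import *
print(T_tool()[:3,3])
save('wrist','w8.png');marks('wrist',['sleeve_1','spindle'],.3)
for d in arm.regions_of('wrist','sleeve_1'):
    v,u=np.nonzero(d['pixels']);print(d['confidence'],u.min(),u.max(),v.min(),v.max())
save('scene','s8.png');marks('scene',['sleeve_1'],.2)
a=cv2.imread('pics/w8.png');b=cv2.imread('pics/s8.png')[180:280,270:430]
cv2.imwrite('pics/m8.png',np.vstack([cv2.resize(a,(480,300)),cv2.resize(b,(480,300),interpolation=3)]))
E
```

```text
[ 0.44243561 -0.42944177  0.34192936]
wrist sleeve_1 0.94 [ 0.4074 -0.3722  0.0018] px 370.0 145.0
wrist sleeve_1 0.84 [ 0.4092 -0.2436 -0.001 ] px 507.0 140.0
wrist sleeve_1 0.81 [ 0.4906 -0.4309  0.0027] px 311.0 231.0
wrist sleeve_1 0.73 [ 0.4849 -0.1555  0.013 ] px 598.0 218.0
wrist spindle 0.58 [ 5.809e-01 -4.480e-01 -3.000e-04] px 298.0 308.0
0.88 587 639 201 244
0.69 357 398 129 167
0.58 496 554 126 163
0.57 296 329 215 256
scene sleeve_1 0.76 [ 0.4079 -0.3747 -0.0035] px 389.0 308.0
scene sleeve_1 0.75 [ 0.4838 -0.1537  0.0143] px 331.0 227.0
scene sleeve_1 0.57 [ 4.947e-01 -4.330e-01  4.000e-04] px 434.0 295.0
scene sleeve_1 0.53 [ 0.4092 -0.2423 -0.0018] px 341.0 272.0
scene sleeve_1 0.45 [ 0.3778  0.0633 -0.0009] px 239.0 212.0
```

View pics/m8.png

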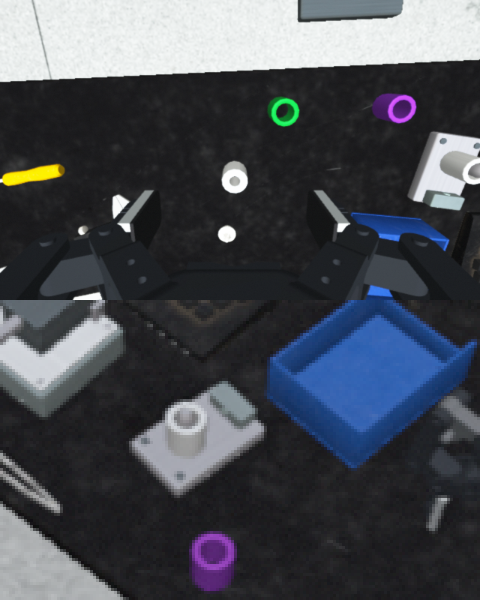

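The wide sleeve stands down on the pin with the tip showing through it (lower panel 185,425). The tight sleeve, with its small bore, is at upper-panel (235,178), and the spindle is behind it at (227,234).

```bash
python3 - <<'E'
from h import *
r=ray('wrist',312.5,239,.034);print(r.round(4))
t=[(.4905+r[0])/2,(-.4305+r[1])/2]
go([*t,.07],[np.pi,0,3.1]);go([*t,.028],[np.pi,0,3.1])
marks('top',['bin'])
E
```

```text
[ 0.4872 -0.4297  0.034 ]
go [-0.305  0.003  0.783] [ 0. -0. -0.]
go [-0.305  0.003  1.063] [ 0. -0. -0.]
top bin 0.81 [ 6.339e-01 -2.264e-01 -5.000e-04] px 358.0 174.0
```

>>> arm_command:
  motion:
    - [1,-0.305,0,0.3,0,0,0]
    - [1,-0.305,0,0.6,0,0,0]
    - [1,-0.305,0,0.9,0,0,0]
    - [1,-0.305,0,1.0,0,0,0]
    - [1,-0.305,0,1.0,0,0,0]

```text
clock: 30.72
position: [0.4883, -0.4315, 0.1923]
ee_rot: [3.141, -0.001, 3.099]
wrist_force: [0.0, 0.5, -0.5]
gripper_width: 0.085
grip_force: 0.0
```

>>> arm_command:
  motion:
    - [1,0,0,0.06,0,0,0]
    - [0.3,0,0,0.06,0,0,0]
    - [0.3,0,0,0.06,0,0,0]
    - [0.3,0,0,0.06,0,0,0]
    - [0.3,0,0,0.06,0,0,0]
    - [0.3,0,0,0.06,0,0,0]
    - [0.3,0,0,-0.4,0,0,0]
    - [0.3,0,0,-0.8,0,0,0]
    - [0.3,0,0,-0.8,0,0,0]

```text
clock: 31.85
position: [0.4891, -0.4324, 0.3175]
ee_rot: [-3.136, 0.006, 3.098]
wrist_force: [0.8, -0.6, -1.8]
gripper_width: 0.0296
grip_force: 40.0
```

```bash
python3 - <<'E'
from h import *
for z in (.13,.09,.055): go([.634,-.2265,z],[np.pi,0,np.pi-.17])
E
```

```text
go [-0.905  1.414  0.214] [-0.01   0.012  0.242]
go [-0.903  1.416  0.481] [-0.01   0.012  0.242]
go [-0.902  1.417  0.714] [-0.01   0.012  0.242]
```

>>> arm_command:
  motion:
    - [0.3,-0.2,0.3,0,0,0,0]
    - [0.3,-0.45,0.65,0,0,0,0]
    - [0.3,-0.45,0.71,0,0,0,0.12]
    - [0.3,-0.45,0.71,0,0,0,0.24]
    - [0.3,-0.45,0.71,0,0,0,0.24]

```text
clock: 32.48
position: [0.5602, -0.3278, 0.3117]
ee_rot: [3.141, -0.001, 2.973]
wrist_force: [0.5, 0.4, -0.7]
gripper_width: 0.0303
grip_force: 40.0
```

```bash
python3 - <<'E'
from h import *
arm.get_image('wrist');marks('wrist',['bin'])
for z in (.13,.04): go([.634,-.2265,z],[np.pi,0,np.pi-.17])
E
```

```text
wrist bin 0.57 [ 0.632  -0.2301 -0.001 ] px 428.0 248.0
go [-0.373  0.751  0.179] [ 0.    -0.001  0.005]
go [-0.373  0.751  0.779] [ 0.    -0.001  0.005]
```

>>> arm_command:
  motion:
    - [0.3,-0.2,0.4,0,0,0,0]
    - [0.3,-0.37,0.74,0,0,0,0]
    - [0.3,-0.37,0.74,0.2,0,0,0]
    - [0.3,-0.37,0.74,0.45,0,0,0]
    - [0.3,-0.37,0.74,0.7,0,0,0]
    - [0.3,-0.37,0.74,0.77,0,0,0]
    - [0.3,-0.37,0.74,0.77,0,0,0]

```text
clock: 33.45
position: [0.6337, -0.2283, 0.1968]
ee_rot: [3.141, -0.001, 2.973]
wrist_force: [-0.1, 0.1, -1.1]
gripper_width: 0.0299
grip_force: 40.0
```

>>> arm_command:
  motion:
    - [0.58,0,0,0,0,0,0]
    - [0.58,0,0,0,0,0,0]
    - [0.58,0,0,0,0,0,0]
    - [0.58,0,0,0,0,0,0]
    - [0.58,0,0,-0.3,0,0,0]
    - [0.58,0,0,-0.6,0,0,0]
    - [0.58,0.5,0,-1,0,0,0]
    - [0.58,1,0,-1,0,0,0]
    - [0.58,1,0,-1,0,0,0]
    - [0.58,1,0,-1,0,0,0]

```text
clock: 34.7
position: [0.4836, -0.2022, 0.3477]
ee_rot: [-3.142, -0.0, 2.972]
wrist_force: [0.3, 0.2, 0.1]
gripper_width: 0.0495
grip_force: 0.0
```

```bash
python3 - <<'E'
from h import *
save('top','t9.png');save('scene','s9.png')
marks('top',['sleeve_1','bin'],.3);marks('scene',['sleeve_1','cover_tongue','cover_hinge'],.3)
cv2.imwrite('pics/m9.png',cv2.resize(cv2.imread('pics/s9.png')[120:280,220:460],(800,533),interpolation=3))
E
```

```text
top sleeve_1 0.56 [ 0.4144 -0.3624 -0.003 ] px 400.0 243.0
top sleeve_1 0.42 [ 0.4858 -0.1524  0.0178] px 335.0 219.0
top sleeve_1 0.39 [ 0.4118 -0.2375  0.0007] px 361.0 243.0
top bin 0.73 [ 0.635  -0.2271  0.0013] px 358.0 173.0
scene sleeve_1 0.64 [ 0.4823 -0.1521  0.0131] px 331.0 227.0
scene sleeve_1 0.52 [ 0.41   -0.3732 -0.0033] px 389.0 307.0
scene sleeve_1 0.51 [ 0.3769 -0.0592 -0.0021] px 273.0 238.0
scene sleeve_1 0.46 [ 4.077e-01 -2.377e-01  4.000e-04] px 339.0 271.0
scene sleeve_1 0.45 [ 6.410e-01 -2.324e-01  1.000e-04] px 394.0 208.0
scene cover_tongue 0.74 [0.4432 0.0089 0.0642] px 270.0 191.0
scene cover_tongue 0.49 [ 0.3774 -0.0593 -0.0015] px 273.0 238.0
scene cover_hinge 0.91 [0.5229 0.0064 0.0468] px 293.0 177.0
```

View pics/m9.png

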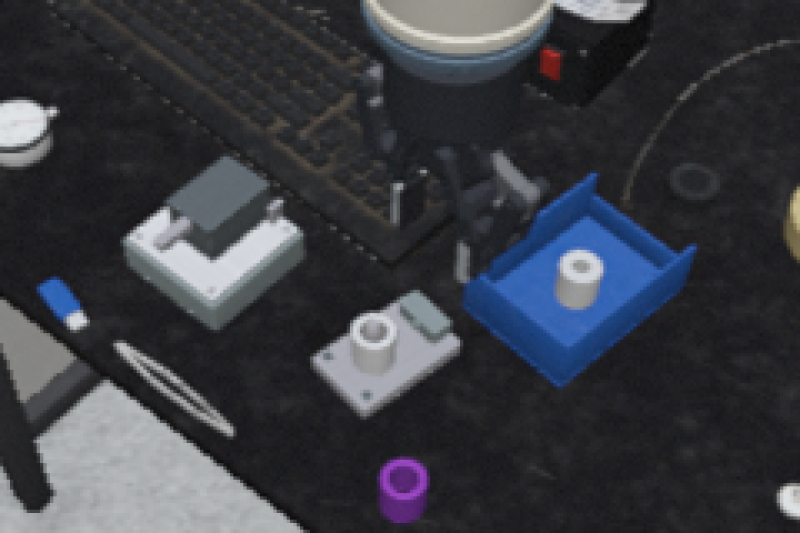

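The cover is shut at (220,200), the wide sleeve is down on the pin at (373,343), and the tight sleeve stands in the bin at (580,278). The arm is clear, so I'll hand in.

```bash
python3 -c "
from bench import arm
print(arm.job_done())"
```

```text
the job is handed in; nothing more can be done
None
```

I handed the job in at about 35 s: cover opened and shut again, toggle pushed to its hard stop on the safe side, wide sleeve down on the pin, tight sleeve in the near bin; the toggle's end position rests on that stop force (a camera estimate before the final push read only about 0.31 rad), I picked out the tight sleeve by its visible bore without trying it on the pin, and no verdict came back.

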